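Prime the sample pump of a mass spectrometer

ROBOT

A 6-joint arm with a two-finger parallel gripper is mounted at the origin on the work surface. World frame = base frame: x ahead of the robot, y to its left, z up, the work surface at z = 0. Lengths are in m, angles in degrees, forces in N, time in s.
With the tool pointing down it reaches from about 0.35 to 0.875 m from the base axis. Payload 4.2 kg.
Tool frame: the origin (TCP) lies between the finger pads; the fingertips stand 19 mm ahead of it and the grasp point (between the pads) is the TCP; z points along the fingers, y is the line along which they close (so a half turn about z gives the same grasp; the last joint's range is limited). The gripper opens to 87 mm and grips with 3 to 60 N. Pads are 19 mm wide; open, the fingers measure 117 mm over their backs; the gripper's body (75 mm by 190 mm) begins 51 mm behind the grasp point.
Start: joints at [85.921, 22.042, 0.453, 0, -68.411, -14.817], TCP at [0.202, 0.591, 0.208] pointing down, gripper open.
Joint ranges: [-179.83, 179.83], [-69.29, 118.12], [-61.27, 80.66], [-181.25, 117.63], [-171.15, -9.14], [-177.46, 177.46]. Speed limits (degrees/s): [159.86, 159.86, 180, 180, 180, 180].

INTERFACE

Orientations are given as a 3x3 rotation matrix whose columns are the frame's x, y, z axes.
In Python, from station import r gives the robot as it stands.
- The arm moves only by the tool drive_tool, never from a script. Its argument "steps" is one flat list of numbers, 7 for each row, row after row: the turn, a rotation vector about the tool's x, y, z in rad, then the shift along the tool's x, y, z in m, then the opening, from 0 (shut) to 1 (fully open). A call has 1 to 10 rows; each row shifts and turns the commanded pose from where the row before left it, along the tool's axes as they then stand; what a row does not reach is not made up. A row lasts 1/12 s, in which the tool goes at most 41.7 mm and 7.16 degrees, less where a joint would pass 70% of its speed; a pose out of reach is approached as far as the arm can. A call is refused whole if a number of a shift passes 0.0417 or a number of a turn 0.125, either way. A call with a gripper value outside its range is refused whole. The fingers move at their own pace and stop on an object; the grip force is fixed at half the most. Time passes only in rows, so rows that do not move let the fingers close. It gives the time, the measured TCP pose, the force, the opening and the grip force at its end, in the units of the state.
- r.sense(): the state, without advancing time (a new reading comes with each control period).
- r.capture(name): name is "side" or "top"; returns the picture (384x512x3 uint8, blue, green, red); there is no depth.
- r.camera_params(name): a dict with "camera_matrix" (3x3 intrinsics, pixels), "k1" (the pictures are not rectified: a ray, as slopes to the right and down, at radius r is drawn at 1 + k1 r^2 times it, then the intrinsics apply), "extrinsics" (4x4, takes a point from world to camera coordinates). Camera axes: x right, y down, z forward; pixel columns grow to the right and rows downward; lengths in m; the calibration is good to about 2 mm. A picture is of the moment at which its call begins. camera_params takes no time and is no camera call.
- r.finish_job(): hands the job in; it is judged then, once.
The state is a dict: "time_s": time; "joints": joint angles; "joint_velocities": joint speeds; "effort": joint torques, N m; "tcp_pos": TCP position; "ee_rot": TCP orientation; "wrist_force": force on the tool from outside, world axes, zero at the start; "moment": the same for the moment, N m; "gripper_width": opening from 0.0 (shut) to 1.0 (fully open); "gripper_force": force on a finger pad.
Only numpy, scipy, OpenCV 4.12 (cv2) and the standard library are available. Lean on these libraries where they do the work, as an engineer would, in place of code of your own. Each camera call takes 0.05 s, during which the arm holds its last target. There are 200 camera calls.

TASK

Prime the sample pump by pressing, in this order: tip the rocker on the grey pump unit fully on by pressing down its raised, white-marked half, then push the blue key on the white control box fully down until it stays down, then press the green button fully down and finish the program while still holding it down. Leave the yellow key and the red stop button unpressed, and do not pick up or move any of the vials, glassware and boxes standing around.

Things in the scene. Friction and masses are not known exactly. Their poses are not given: they have to be found in the camera images.
- pump: Fixed grey pump unit, box 160 (x) by 130 (y) by 70 mm high, with a black round pump head (60 mm across) sticking out 26 mm from its +x face and the black mains rocker on its top. May stand left or right of the robot. Origin: centre of its underside; z up; the rocker lies along its x axis, marked half towards -x.
- rocker_mark (a point): Press point on the face of the rocker's marked half (white bar across it), 22 mm from the pivot. The rocker is a black V-shaped paddle 63 mm long (along the pump's x), 36 mm wide; pivot 82 mm above the table, at x = -25 mm on the pump. Off: marked half tilted up, this point about 93 mm above the table; fully on: half level, point 86 mm up. Press straight down. Its frame turns with the paddle.
- rocker (a joint): Angle of the rocker, rad: 0 off (marked half up), 0.36 fully on (marked half level). It stays where it is left; friction resists with about 3 N at the mark, and the inner part of the half needs more.
- panel: Fixed white control box with an orange stripe, 140 (x) by 250 (y) by 60 mm high; four round keys stand in a row along its y axis, 60 mm apart, at y = -90, -30, 30 and 90 mm and x = -30 mm. Origin: centre of its underside; z up. May stand left or right of the robot.
- blue_top (a point): Centre of the top face of the blue gas key, a flat round cap 30 mm across; it moves down with the cap. At rest 84 mm above the table, about 76 mm when fully down. It latches: it stays down where it is left and resists with about 4 N. Its black collar is 46 mm across and 10 mm high and stands on the control box's top. Any of the four keys may be in any of the four places.
- blue (a joint): Travel of the blue key, m: 0 up, 0.008 fully down.
- green_base: Black collar of the green prime button with the button in it. Origin: centre of the collar's underside, on the control box's top, 60 mm above the table.
- green_top (a point): Centre of the top face of the green prime button, a flat round cap 30 mm across; it moves down with the cap. At rest 84 mm above the table, about 76 mm when fully down. It springs back when let go: about 2 N to start, 6 N fully down. Its black collar is 46 mm across and 10 mm high and stands on the control box's top. Any of the four keys may be in any of the four places.
- green (a joint): Travel of the green button, m: 0 up, 0.008 fully down.
- yellow_top (a point): Centre of the top face of the yellow key, a flat round cap 30 mm across that looks like the blue one apart from its colour; it moves down with the cap. At rest 84 mm above the table, about 76 mm when fully down. Not to be pressed. Its black collar is 46 mm across and 10 mm high and stands on the control box's top. Any of the four keys may be in any of the four places.
- yellow (a joint): Travel of the yellow key, m: 0 up, 0.008 fully down.
- red_top (a point): Centre of the top face of the red stop button, a mushroom cap 36 mm across on a yellow collar; it moves down with the cap. At rest 84 mm above the table, about 76 mm when fully down. Not to be pressed. Collar size as for the others; any of the four places.
- red (a joint): Travel of the red stop button, m: 0 up, 0.008 fully down.
- pump_vial: Clear vial with a blue cap, 30 mm across, 53 mm high, standing on top of the pump unit behind the rocker (+x side). Loose bystander, not to be moved. Origin: centre of its underside.
- panel_vial: Clear vial with a white cap, 30 mm across, 53 mm high, standing on top of the control box behind the keys (+x side), 73 to 80 mm from the row of keys. Loose bystander, not to be moved. Origin: centre of its underside.
- tube_rack: White rack full of capped sample tubes (mostly blue caps), 70 by 190 by 80 mm high, at the far edge. Loose bystander, not to be moved. Origin: centre of its underside.
- flask: Small conical glass flask, 72 mm across the foot, 96 mm high, at the far edge. Loose bystander, not to be moved. Origin: centre of its underside.
- beaker: Small glass beaker, 56 mm across, 62 mm high, between the robot and the equipment. Loose bystander, not to be moved. Origin: centre of its underside.
- tip_box: Blue pipette-tip box with a clear lid, 62 by 102 by 59 mm high, between the robot and the equipment. Loose bystander, not to be moved. Origin: centre of its underside.
- reagent: White bottle with a blue cap, 60 mm across, 120 mm high, at the left side. Loose bystander, not to be moved. Origin: centre of its underside.

How it is judged (in metres and radians):
On the way, in this order (a step that is already met when the one before it is completed fails the run):
1. the rocker is tipped on (value of joint rocker above 0.29 rad), for 0.1 s.
2. the blue key is pushed down and latched (value of joint blue above 0.006 m), for 0.1 s.
3. the green button is pressed down by the fingers (value of joint green above 0.006 m and contact force between the fingers and green_base above 2 N), for 0.2 s.
At the end, for the whole second after the job is handed in: The rocker is on (above 0.29 rad), the blue key is down (above 6 mm of 8), the fingers hold the green button down (above 6 mm of 8, with more than 2 N), yellow and red are up (under 3 mm), and no loose thing has moved 15 mm (all of step 3 and value of joint rocker above 0.29 rad and value of joint blue above 0.006 m and value of joint each of yellow, red below 0.003 m and distance of each of pump_vial, panel_vial, tube_rack, flask, beaker, tip_box, reagent from where it was at the start of the episode below 0.015 m); the arm keeps its last pose, push and grip.
It fails at once if the blue key is pressed before the rocker is on (value of joint blue above 0.004 m and value of joint rocker below 0.27 rad).
It fails at once if the green button is pressed before the blue key is down (value of joint green above 0.003 m and value of joint blue below 0.0055 m).
It fails at once if the yellow key is pressed (value of joint yellow above 0.003 m).
It fails at once if the red stop button is pressed (value of joint red above 0.003 m).
It fails at once if a loose thing is lifted, carried or pushed away (distance of any of pump_vial, panel_vial, tube_rack, flask, beaker, tip_box, reagent from where it was at the start of the episode above 0.015 m).
It also fails if it takes over 45 s, if anything falls off the work surface, if the arm or the gripper's body presses on something with over 40 N, if the wrist force passes 120 N, or if a joint passes its speed limit or range.

## Working session

There is one attempt and no reset: what is moved stays moved. The work goes in short steps, Python scripts to look and compute and a tool call to move; the robot and the scene stay as the last step left them, time stands still between calls to the robot, and variables do not carry over. Pictures are saved under pics/ and viewed, at most 10 in all, crops included, and the job is handed in when it is done.

Besides the shell and the picture viewer there is one more tool, called after "Call:" by a JSON object that holds its "op" and its "data". drive_tool: Moves the arm, as the interface text tells. Its arguments: {"type":"object","properties":{"steps":{"type":"array"}},"required":["steps"]}

```bash
mkdir -p pics
cat > h.py <<'E'
import numpy as np, cv2
from station import r
def ray(name,u,v):
    p=r.camera_params(name);K=np.array(p["camera_matrix"]);E=np.array(p["extrinsics"])
    d=cv2.undistortPoints(np.array([[[u,v]]],float),K,np.array([p["k1"],0,0,0,0]))[0,0]
    R,t=E[:3,:3],E[:3,3]
    return -R.T@t, R.T@np.array([d[0],d[1],1])
def plane(name,u,v,z):
    c,d=ray(name,u,v); return c+d*(z-c[2])/d[2]
def proj(name,P):
    p=r.camera_params(name);K=np.array(p["camera_matrix"]);E=np.array(p["extrinsics"])
    return cv2.projectPoints(np.array(P,float).reshape(-1,1,3),cv2.Rodrigues(E[:3,:3])[0],E[:3,3],K,np.array([p["k1"],0,0,0,0]))[0][:,0]
E
python3 - <<'E'
from h import *
for n in("top","side"):
    im=r.capture(n);cv2.imwrite(f"pics/{n}0.png",im)
    print(n,ray(n,256,192))
s=r.sense();print(s["time_s"],s["tcp_pos"],s["ee_rot"],s["wrist_force"])
E
```

```text
top (array([0.37217582, 0.07545528, 0.99963958]), array([ 0.19435051, -0.00564512, -0.98098042]))
side (array([-0.0691541 , -0.55403384,  0.86320001]), array([ 0.55581885,  0.5167667 , -0.65132532]))
0.1 [0.20222975 0.59078043 0.20685565] [[ 9.46047362e-01 -3.24027944e-01 -5.29489741e-04]
 [-3.24028355e-01 -9.46045435e-01 -1.91321864e-03]
 [ 1.19014951e-04  1.98156514e-03 -9.99998030e-01]] [-0.10557071  0.77190674  0.79490047]
```

View pics/top0.png

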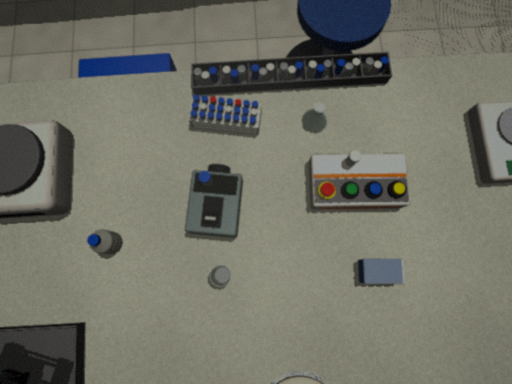

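View pics/side0.png

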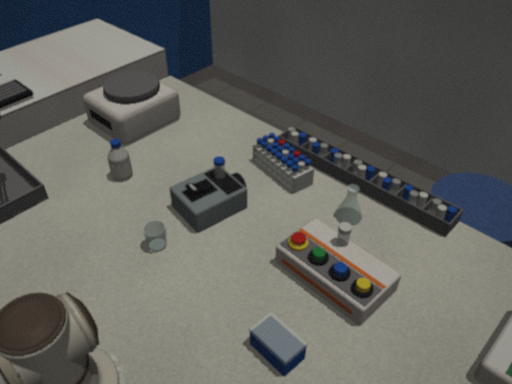

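The top view shows red (327,190), green (351,189), blue (375,189) and yellow (399,189) on the panel. The pump is at about (213,205), with its white rocker bar at (210,218) and its vial at (204,177). Next I measure these.

Run:
```python
from h import *
rng={"red":((0,130,90),(8,255,255)),"green":((45,100,40),(85,255,255)),"blue":((105,130,50),(125,255,255)),"yellow":((22,130,90),(34,255,255))}
win={"top":{"red":(327,190),"green":(351,189),"blue":(375,189),"yellow":(399,189)},"side":{"red":(298,238),"green":(319,255),"blue":(341,271),"yellow":(364,286)}}
px={}
for n in("top","side"):
    im=cv2.imread(f"pics/{n}0.png");hsv=cv2.cvtColor(im,cv2.COLOR_BGR2HSV)
    for k,(lo,hi) in rng.items():
        x,y=win[n][k];m=cv2.inRange(hsv,lo,hi)[y-12:y+13,x-12:x+13]
        N,L,S,C=cv2.connectedComponentsWithStats(m)
        i=1+np.argmax(S[1:,4]);u,v=C[i]+[x-12,y-12];px[n,k]=(u,v)
        print(n,k,S[i,4],u.round(1),v.round(1),plane(n,u,v,.084).round(4))
    x0,y0,x1,y1=(180,160,250,245) if n=="top" else (165,150,255,230)
    x,y=(210,218) if n=="top" else (195,188)
    g=im.min(2); m=(g[y-10:y+11,x-12:x+13]>(150)).astype(np.uint8)
    N,L,S,C=cv2.connectedComponentsWithStats(m)
    for i in range(1,N):
        if S[i,4]>2: print(" white",S[i],(C[i]+[x-12,y-10]).round(1),plane(n,*(C[i]+[x-12,y-10]),.093).round(4))
    c=cv2.resize(im[y0:y1,x0:x1],None,fx=6,fy=6,interpolation=cv2.INTER_CUBIC);cv2.imwrite(f"pics/p{n}.png",c)
a=cv2.imread("pics/ptop.png");b=cv2.imread("pics/pside.png");
h=520;f=lambda q:cv2.resize(q,(395,int(q.shape[0]*395/q.shape[1])))
a,b=f(a),f(b);H=max(a.shape[0],b.shape[0]);o=np.zeros((H,790,3),np.uint8);o[:a.shape[0],:395]=a;o[:b.shape[0],395:]=b
cv2.imwrite("pics/pump.png",o)
```

```text
top red 128 327.2 188.8 [ 0.5499 -0.108   0.084 ]
top green 121 351.4 188.4 [ 0.5471 -0.1684  0.084 ]
top blue 119 375.2 188.1 [ 0.5437 -0.2283  0.084 ]
top yellow 105 399.0 187.7 [ 0.5408 -0.2881  0.084 ]
side red 126 298.2 237.2 [ 0.5474 -0.1106  0.084 ]
side green 136 318.6 253.2 [ 0.5406 -0.1734  0.084 ]
side blue 143 340.2 268.3 [ 0.538  -0.2325  0.084 ]
side yellow 131 363.1 283.3 [ 0.5374 -0.2903  0.084 ]
```

View pics/pump.png

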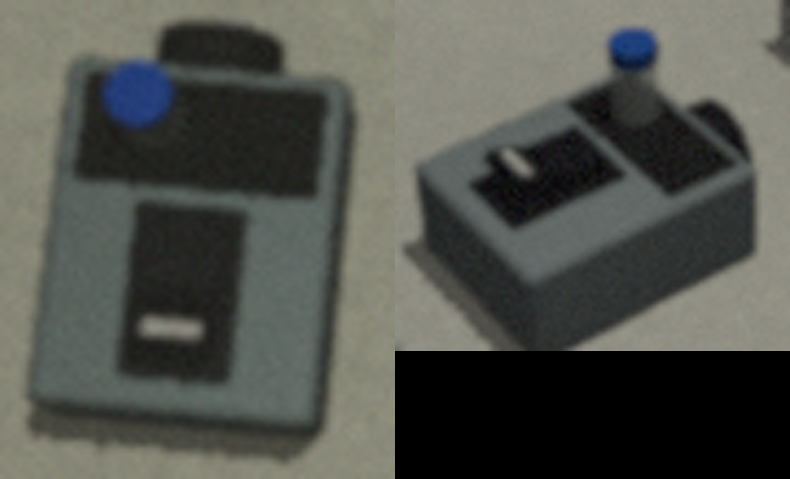

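Run:
```python
from h import *
q=np.array([(73,60),(348,84),(320,426),(34,400)])/5.643+[180,160]
P=np.array([plane("top",*p,.07) for p in q]);print(P.round(4))
print([np.linalg.norm(P[i]-P[i-1]).round(3) for i in range(4)])
c=P.mean(0);y=(P[0]+P[3]-P[1]-P[2]);x=(P[0]+P[1]-P[2]-P[3]);
print("centre",c.round(4),np.degrees(np.arctan2(x[1],x[0])),np.degrees(np.arctan2(y[1],y[0]))-90)
x/=np.linalg.norm(x);print("mark pred",c+x*-.0455)
print("bar top",plane("top",210.3,218.1,.0925),"side",plane("side",192.8,186.9,.0925))
for p in [(135,205),(245,210),(228,380),(118,372)]: print(plane("top",*(np.array(p)/5.643+[180,160]),.085).round(4))
```

```text
[[0.6229 0.2281 0.07  ]
 [0.6033 0.1038 0.07  ]
 [0.45   0.1248 0.07  ]
 [0.4696 0.2499 0.07  ]]
[np.float64(0.155), np.float64(0.126), np.float64(0.155), np.float64(0.127)]
centre [0.5364 0.1767 0.07  ] -7.967878335956942 -8.90718791771451
mark pred [0.49137522 0.18297004 0.07      ]
bar top [0.49450399 0.18564579 0.0925    ] side [0.49478893 0.1847822  0.0925    ]
[0.551  0.2002 0.085 ]
[0.5455 0.1519 0.085 ]
[0.4712 0.1628 0.085 ]
[0.4778 0.2103 0.085 ]
```

Call:
{"op": "drive_tool", "data": {"steps": [0,0,-0.0925,0,0,0,0,0,0,-0.0925,0,0,0,0,0,0,0,0.025,0.026,0,0,0,0,0,0.025,0.026,0,0,0,0,0,0.025,0.026,0,0,0,0,0,0.025,0.026,0,0,0,0,0,0.025,0.026,0,0,0,0,0,0.025,0.026,0,0,0,0,0,0.025,0.026,0,0,0,0,0,0.025,0.026,0,0]}}

```text
time_s: 0.93
tcp_pos: [0.3707, 0.3548, 0.2076]
ee_rot: [[0.99, -0.144, -0.0], [-0.144, -0.99, -0.0], [-0.0, 0.001, -1.0]]
wrist_force: [1.3, -0.0, -0.2]
gripper_width: 0.325
gripper_force: 0.0
```

Call:
{"op": "drive_tool", "data": {"steps": [0,0,0,0.025,0.026,0,0,0,0,0,0.025,0.026,0,0,0,0,0,0.025,0.026,0,0,0,0,0,0.025,0.026,0,0,0,0,0,0.025,0.026,0,0,0,0,0,0.021,0.022,0,0,0,0,0,0,0,0,0,0,0,0,0,0,0,0]}}

```text
time_s: 1.6
tcp_pos: [0.4931, 0.1837, 0.2072]
ee_rot: [[0.989, -0.148, -0.001], [-0.148, -0.989, -0.001], [-0.001, 0.001, -1.0]]
wrist_force: [0.3, 0.2, -0.0]
gripper_width: 0.008
gripper_force: 0.0
```

```bash
cat > st.py <<'E'
from h import *
import sys
s=r.sense();R=np.array(s["ee_rot"]);p=np.array(s["tcp_pos"])
print(s["time_s"],p.round(4),R.round(4).tolist(),np.round(s["wrist_force"],2),s["gripper_width"])
if len(sys.argv)>1: print("shift tool",(R.T@(np.array([float(a) for a in sys.argv[1:4]])-p)).round(4))
E
python3 st.py 0.492 0.184 0.125
```

```text
1.6 [0.4931 0.1837 0.2072] [[0.989, -0.1476, -0.0012], [-0.1476, -0.989, -0.0005], [-0.0011, 0.0007, -1.0]] [ 0.33  0.21 -0.05] 0.00838798551325011
shift tool [-0.0011 -0.0002  0.0822]
```

Call:
{"op": "drive_tool", "data": {"steps": [0,0,0,-0.001,0,0.025,0,0,0,0,0,0,0.025,0,0,0,0,0,0,0.025,0,0,0,0,0,0,0.008,0,0,0,0,0,0,0.006,0,0,0,0,0,0,0.005,0,0,0,0,0,0,0.005,0,0,0,0,0,0,0.004,0,0,0,0,0,0,0,0]}}

```text
time_s: 2.35
tcp_pos: [0.4917, 0.1854, 0.1048]
ee_rot: [[0.99, -0.144, -0.0], [-0.144, -0.99, 0.0], [-0.0, -0.0, -1.0]]
wrist_force: [0.9, -0.4, 0.3]
gripper_width: 0.006
gripper_force: 0.0
```

Call:
{"op": "drive_tool", "data": {"steps": [0,0,0,0,0,0.001,0,0,0,0,0,0,0.001,0,0,0,0,0,0,0.001,0,0,0,0,0,0,0,0]}}

```text
time_s: 2.68
tcp_pos: [0.4918, 0.1853, 0.102]
ee_rot: [[0.99, -0.144, 0.0], [-0.144, -0.99, 0.0], [0.0, -0.0, -1.0]]
wrist_force: [-0.3, 0.3, -0.5]
gripper_width: 0.005
gripper_force: 0.0
```

Run:
```python
from h import *
im=r.capture("side");a=cv2.resize(im[90:240,130:290],(560,525),interpolation=cv2.INTER_CUBIC);cv2.imwrite("pics/s1.png",a)
print(proj("side",[[.492,.185,.083],[.492,.184,.093]]))
```

```text
[[192.20968323 190.2999697 ]
 [192.14417825 187.41063996]]
```

View pics/s1.png

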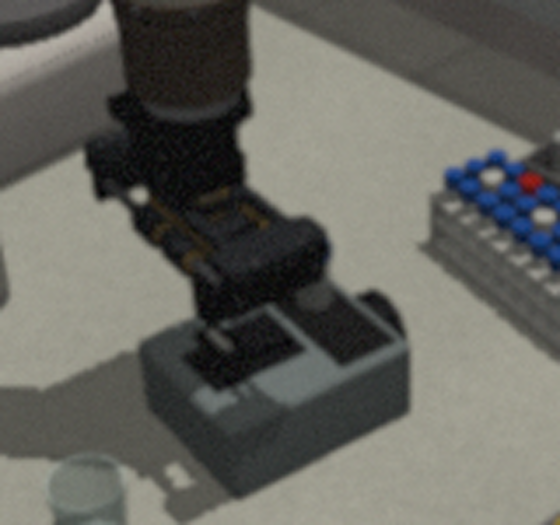

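The side view shows the gripper over the rocker. The light bar is still visible at (192,187), so the rocker may not have been reached. There's no force yet, so I'll keep going down in small steps.

Call:
{"op": "drive_tool", "data": {"steps": [0,0,0,0,0,0.001,0,0,0,0,0,0,0.001,0,0,0,0,0,0,0.001,0,0,0,0,0,0,0,0]}}

```text
time_s: 3.07
tcp_pos: [0.4917, 0.1852, 0.0986]
ee_rot: [[0.99, -0.144, -0.0], [-0.144, -0.99, -0.0], [-0.0, 0.0, -1.0]]
wrist_force: [0.4, -0.2, 1.2]
gripper_width: 0.003
gripper_force: 0.0
```

Call:
{"op": "drive_tool", "data": {"steps": [0,0,0,0,0,0.001,0,0,0,0,0,0,0.001,0,0,0,0,0,0,0,0]}}

```text
time_s: 3.32
tcp_pos: [0.4917, 0.1852, 0.0966]
ee_rot: [[0.99, -0.144, -0.0], [-0.144, -0.99, -0.0], [-0.0, 0.0, -1.0]]
wrist_force: [0.3, -0.2, 0.5]
gripper_width: 0.006
gripper_force: 0.0
```

Call:
{"op": "drive_tool", "data": {"steps": [0,0,0,0,0,0.001,0,0,0,0,0,0,0.001,0,0,0,0,0,0,0,0]}}

```text
time_s: 3.57
tcp_pos: [0.4917, 0.1852, 0.0946]
ee_rot: [[0.99, -0.144, -0.0], [-0.144, -0.99, -0.0], [-0.0, 0.0, -1.0]]
wrist_force: [0.4, -0.2, 0.1]
gripper_width: 0.002
gripper_force: 0.0
```

Run:
```python
from h import *
im=r.capture("side");a=cv2.resize(im[150:230,165:255],(540,480),interpolation=cv2.INTER_CUBIC);cv2.imwrite("pics/s2.png",cv2.convertScaleAbs(a,alpha=1.6,beta=10))
s=r.sense();print(s["tcp_pos"],s["wrist_force"])
```

```text
[0.49177431 0.18522288 0.0947301 ] [ 0.34405923  0.50916581 -0.01866345]
```

View pics/s2.png

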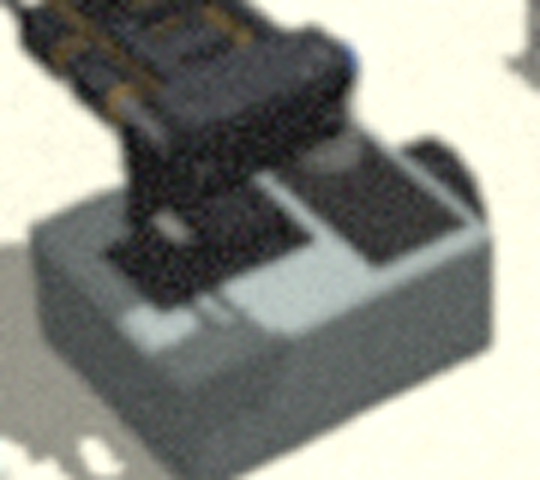

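Unclear: the paddle outline looks flat, but the finger hides it. I'll lift the arm and move aside towards the panel to see the rocker.

Call:
{"op": "drive_tool", "data": {"steps": [0,0,0,0,0,-0.025,0,0,0,0,0,0,-0.025,0,0,0,0,0,0,-0.025,0,0,0,0,0,0,-0.025,0,0,0,0,-0.035,0,-0.01,0,0,0,0,-0.035,0,0,0,0,0,0,-0.035,0,0,0,0,0,0,-0.035,0,0,0,0,0,0,0,0,0,0]}}

```text
time_s: 4.37
tcp_pos: [0.3488, 0.2047, 0.2049]
ee_rot: [[0.99, -0.141, -0.002], [-0.141, -0.99, 0.001], [-0.002, -0.001, -1.0]]
wrist_force: [-0.4, 0.7, 0.2]
gripper_width: 0.005
gripper_force: 0.0
```

Run:
```python
from h import *
t=r.capture("top")
s=r.capture("side");a=cv2.resize(t[150:240,160:260],(400,360),interpolation=cv2.INTER_CUBIC);b=cv2.resize(s[140:230,165:265],(400,360),interpolation=cv2.INTER_CUBIC)
cv2.imwrite("pics/c3.png",np.hstack([a,b]));cv2.imwrite("pics/t3.png",t);cv2.imwrite("pics/s3.png",s)
print(r.sense()["tcp_pos"])
```

```text
[0.35258523 0.20586026 0.20554032]
```

View pics/c3.png

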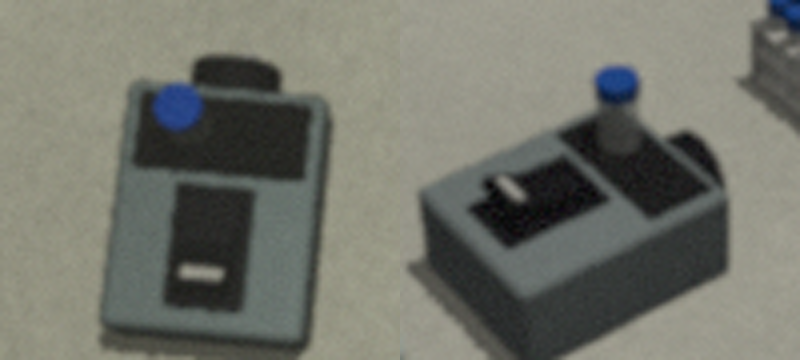

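The rocker hasn't moved: the bar is at side (192.5,187), the same as before. The finger must really be elsewhere, so I'll compare where the gripper appears with its projected TCP.

Run:
```python
from h import *
out=[]
p0=np.array(r.sense()["tcp_pos"])
for n,f in(("top","t3"),("side","s3")):
    im=cv2.imread(f"pics/{f}.png")
    for P,c in((p0,(0,255,0)),(p0-[0,0,.019],(0,0,255)),([0,0,0],(255,0,255))):
        u=proj(n,[P])[0];print(n,u)
        if abs(u).max()<600: cv2.drawMarker(im,tuple(int(round(a)) for a in u),c,0,7,1)
    out.append(im)
cv2.imwrite("pics/both.png",cv2.resize(np.hstack(out),(800,300)))
a=cv2.resize(out[0][140:384,120:330],(420,488));b=cv2.resize(out[1][100:344,20:210],(380,488));cv2.imwrite("pics/both.png",np.hstack([a,b]))
```

```text
top [196.41449688 279.9432666 ]
top [197.87667904 279.62162067]
top [299.62063384 418.84103643]
side [133.6100431  173.53525767]
side [134.98345226 180.22811906]
side [ 65.03387563 390.00695184]
```

View pics/both.png

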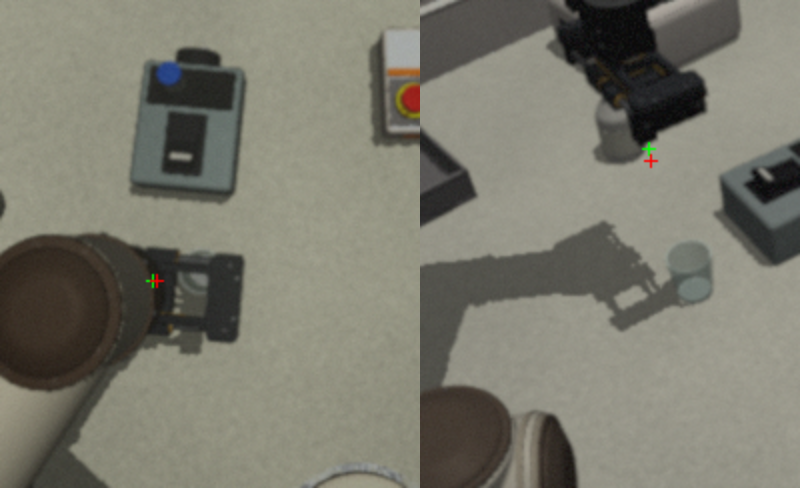

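Run:
```python
from h import *
im=r.capture("side");p0=np.array(r.sense()["tcp_pos"]);u=proj("side",[p0,p0-[0,0,.019],p0+[0,0,.051]]);print(p0,u)
x,y=int(u[0][0])-35,int(u[0][1])-45
c=cv2.convertScaleAbs(cv2.resize(im[y:y+75,x:x+75],(600,600),interpolation=cv2.INTER_CUBIC),alpha=2.2,beta=10)
for q,col in zip(u,((0,255,0),(0,0,255),(255,0,255))): cv2.drawMarker(c,tuple(int(a) for a in (q-[x,y]+.5)*8),col,0,14,1)
cv2.imwrite("pics/z.png",c)
```

```text
[0.35341532 0.20591702 0.2054091 ] [[133.91240727 173.40003912]
 [135.28159631 180.09102687]
 [130.09095582 154.64915629]]
```

View pics/z.png

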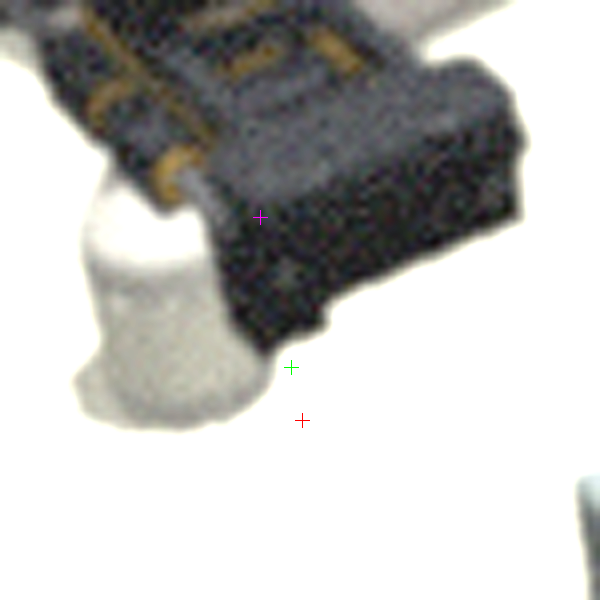

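The lowest dark point is at about (265,355) in this crop, above the projected tip. I'll project the stated body and finger corners to see which part that is.

Run:
```python
from h import *
s=r.sense();p=np.array(s["tcp_pos"]);R=np.array(s["ee_rot"]);print(s["time_s"],s["joints"],p.round(4))
for nm,L in(("body",[(sx*.0375,sy*.095,-.051) for sx in(-1,1) for sy in(-1,1)]),("tip",[(sx*.0095,sy*.015,.019) for sx in(-1,1) for sy in(-1,1)])):
    W=np.array([p+R@np.array(l) for l in L])
    a=proj("side",W);b=proj("top",W)
    for w,i,j in zip(W,a,b): print(nm,w.round(3),"side crop",((i-[98,128]+.5)*8).round(0),"top crop",((j-[120,140])*2).round(0))
```

```text
4.5167 [ 5.32406948e+01  4.05854563e-01 -2.77398360e+01  2.20789929e-02
 -6.17612203e+01  2.85263984e+01] [0.3534 0.2059 0.2054]
body [0.33  0.305 0.256] side crop [-19. 109.] top crop [ 42. 313.]
body [0.303 0.117 0.256] side crop [303. 452.] top crop [239. 329.]
body [0.404 0.295 0.257] side crop [224.  15.] top crop [ 52. 234.]
body [0.377 0.106 0.256] side crop [565. 336.] top crop [245. 250.]
tip [0.346 0.222 0.186] side crop [247. 407.] top crop [141. 286.]
tip [0.342 0.192 0.186] side crop [297. 461.] top crop [169. 289.]
tip [0.365 0.219 0.186] side crop [307. 381.] top crop [143. 268.]
tip [0.361 0.19  0.186] side crop [358. 434.] top crop [171. 270.]
```

The whole gripper shows about 37 mm higher in the images than the reported TCP, with little sideways error. That also explains why nothing was touched. I'll go back over the mark and descend by feel.

Call:
{"op": "drive_tool", "data": {"steps": [0,0,0,0.0355,0,0,0,0,0,0,0.0355,0.001,0,0,0,0,0,0.0355,0.001,0,0,0,0,0,0.0355,0,0.01,0,0,0,0,0,0,0.03,0,0,0,0,0,0,0.03,0,0,0,0,0,0,0.03,0,0,0,0,0,0,0.016,0,0,0,0,0,0,0,0,0,0,0,0,0,0,0]}}

```text
time_s: 5.35
tcp_pos: [0.4943, 0.1823, 0.0879]
ee_rot: [[0.989, -0.145, -0.002], [-0.145, -0.989, -0.002], [-0.001, 0.002, -1.0]]
wrist_force: [-0.3, -0.5, 0.4]
gripper_width: 0.006
gripper_force: 0.0
```

Call:
{"op": "drive_tool", "data": {"steps": [0,0,0,0,0,0.002,0,0,0,0,0,0,0.002,0,0,0,0,0,0,0,0]}}

```text
time_s: 5.6
tcp_pos: [0.4942, 0.1834, 0.0858]
ee_rot: [[0.99, -0.144, 0.002], [-0.144, -0.99, 0.001], [0.001, -0.001, -1.0]]
wrist_force: [0.8, -0.1, -0.7]
gripper_width: 0.006
gripper_force: 0.0
```

Call:
{"op": "drive_tool", "data": {"steps": [0,0,0,0,0,0.002,0,0,0,0,0,0,0.002,0,0,0,0,0,0,0,0]}}

```text
time_s: 5.85
tcp_pos: [0.4937, 0.1834, 0.0812]
ee_rot: [[0.99, -0.144, 0.001], [-0.144, -0.99, 0.001], [0.001, -0.001, -1.0]]
wrist_force: [-1.0, 0.7, 2.8]
gripper_width: 0.008
gripper_force: 0.8
```

Call:
{"op": "drive_tool", "data": {"steps": [0,0,0,0,0,0.002,0,0,0,0,0,0,0.001,0,0,0,0,0,0,0,0]}}

```text
time_s: 6.1
tcp_pos: [0.4935, 0.1832, 0.0778]
ee_rot: [[0.99, -0.144, 0.0], [-0.144, -0.99, 0.0], [0.0, -0.0, -1.0]]
wrist_force: [-1.0, 1.5, 1.8]
gripper_width: 0.005
gripper_force: 1.0
```

Call:
{"op": "drive_tool", "data": {"steps": [0,0,0,0,0,0.001,0,0,0,0,0,0,0.001,0,0,0,0,0,0,0,0]}}

```text
time_s: 6.35
tcp_pos: [0.4934, 0.183, 0.0756]
ee_rot: [[0.99, -0.144, -0.0], [-0.144, -0.99, -0.0], [-0.0, 0.0, -1.0]]
wrist_force: [-1.0, 1.2, 1.7]
gripper_width: 0.006
gripper_force: 0.8
```

Call:
{"op": "drive_tool", "data": {"steps": [0,0,0,0,0,0.001,0,0,0,0,0,0,0.001,0,0,0,0,0,0,0,0]}}

```text
time_s: 6.6
tcp_pos: [0.4934, 0.183, 0.0736]
ee_rot: [[0.99, -0.144, -0.0], [-0.144, -0.99, -0.0], [-0.0, 0.0, -1.0]]
wrist_force: [-0.5, -0.3, 1.0]
gripper_width: 0.008
gripper_force: 0.7
```

Call:
{"op": "drive_tool", "data": {"steps": [0,0,0,0,0,0.001,0,0,0,0,0,0,0.001,0,0,0,0,0,0,0,0]}}

```text
time_s: 6.85
tcp_pos: [0.4934, 0.1829, 0.0718]
ee_rot: [[0.99, -0.144, -0.0], [-0.144, -0.99, -0.0], [-0.0, 0.0, -1.0]]
wrist_force: [-1.5, -0.3, 2.9]
gripper_width: 0.007
gripper_force: 1.4
```

Call:
{"op": "drive_tool", "data": {"steps": [0,0,0,0,0,0.001,0,0,0,0,0,0,0.001,0,0,0,0,0,0,0,0]}}

```text
time_s: 7.1
tcp_pos: [0.4935, 0.183, 0.0716]
ee_rot: [[0.99, -0.144, 0.0], [-0.144, -0.99, -0.001], [0.0, 0.0, -1.0]]
wrist_force: [-5.9, -0.5, 14.5]
gripper_width: 0.004
gripper_force: 7.0
```

Call:
{"op": "drive_tool", "data": {"steps": [0,0,0,0,0,0.001,0,0,0,0,0,0,0.001,0,0,0,0,0,0,0,0]}}

```text
time_s: 7.35
tcp_pos: [0.4935, 0.183, 0.0715]
ee_rot: [[0.99, -0.143, 0.001], [-0.143, -0.99, -0.001], [0.001, 0.001, -1.0]]
wrist_force: [-10.2, -0.4, 24.8]
gripper_width: 0.005
gripper_force: 12.4
```

The arm hit a hard stop at reported z 0.0716, so the rocker is on and the real tip height is reported TCP + 14.4 mm. I'll lift and go over to blue.

Call:
{"op": "drive_tool", "data": {"steps": [0,0,0,0,0,-0.025,0,0,0,0,0,0,-0.025,0,0,0,0,0,0,-0.025,0,0,0,0,0,0,-0.028,0,0,0,0,0.01,0.0365,0,0,0,0,0,0.01,0.0365,0,0,0,0,0,0.01,0.0365,0,0,0,0,0,0.01,0.0365,0,0,0,0,0,0.01,0.0365,0,0,0,0,0,0.01,0.0365,0,0]}}

```text
time_s: 8.18
tcp_pos: [0.5213, -0.0442, 0.1706]
ee_rot: [[0.99, -0.144, 0.0], [-0.144, -0.99, -0.0], [0.0, 0.0, -1.0]]
wrist_force: [1.4, -0.3, 0.3]
gripper_width: 0.002
gripper_force: 0.0
```

Call:
{"op": "drive_tool", "data": {"steps": [0,0,0,0.01,0.0365,0,0,0,0,0,0.01,0.0365,0,0,0,0,0,0.01,0.0365,0,0,0,0,0,0.01,0.0365,0,0,0,0,0,0.01,0.0365,0,0,0,0,0,0,0,0,0,0,0,0,0,0,0,0,0,0,0,0,0,0,0]}}

```text
time_s: 8.85
tcp_pos: [0.544, -0.2303, 0.1701]
ee_rot: [[0.989, -0.145, -0.001], [-0.145, -0.989, 0.0], [-0.001, -0.0, -1.0]]
wrist_force: [0.4, -0.0, -0.5]
gripper_width: 0.009
gripper_force: 0.0
```

```bash
python3 st.py 0.545 -0.230 0.08
python3 - <<'E'
from h import *
s=r.capture("side");t=r.capture("top")
a=cv2.resize(t[150:240,165:265],(300,270),interpolation=cv2.INTER_CUBIC);b=cv2.resize(s[140:230,165:265],(300,270),interpolation=cv2.INTER_CUBIC)
c=cv2.resize(s[170:320,260:420],(500,469),interpolation=cv2.INTER_CUBIC)
o=np.zeros((540,800,3),np.uint8);o[:270,:300]=a;o[270:,:300]=b;o[:469,300:]=cv2.convertScaleAbs(c,alpha=1.5)
cv2.imwrite("pics/c4.png",o)
E
```

```text
8.85 [ 0.544  -0.2303  0.1701] [[0.9894, -0.1452, -0.001], [-0.1452, -0.9894, 0.0003], [-0.001, -0.0002, -1.0]] [ 0.38 -0.   -0.55] 0.009043678123094732
shift tool [ 0.001  -0.0004  0.0901]
```

View pics/c4.png

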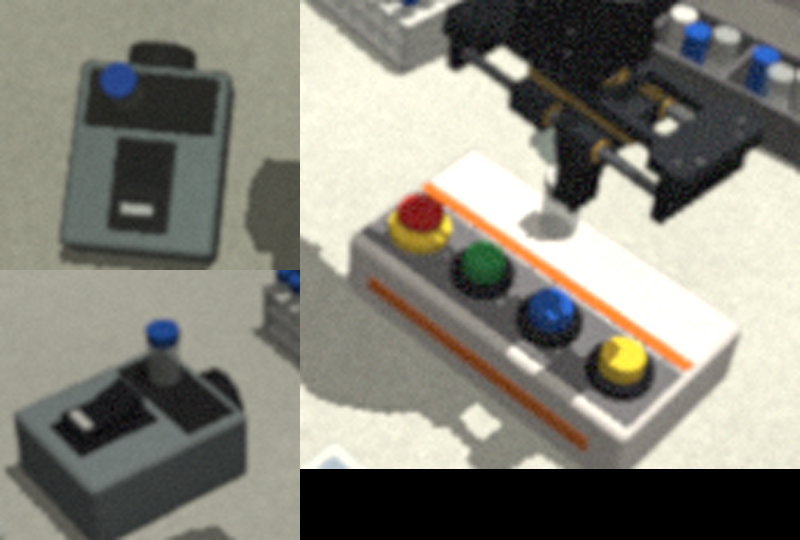

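The rocker is on: its marked half is level in the side view. The fingertip is visible at about crop (577,192), above blue. I'll cast that pixel onto its height to check the sideways position.

Run:
```python
from h import *
for q in((577,192),(553,190),(580,207),(600,190)):
    u=(np.array(q)-[300,0])/3.125+[260,170];print(u,plane("side",*u,.1845).round(4))
```

```text
[348.64 231.44] [ 0.5486 -0.2303  0.1845]
[340.96 230.8 ] [ 0.5396 -0.2182  0.1845]
[349.6  236.24] [ 0.539  -0.2393  0.1845]
[356.  230.8] [ 0.5601 -0.24    0.1845]
```

Call:
{"op": "drive_tool", "data": {"steps": [0,0,0,-0.004,-0.001,0.025,0,0,0,0,0,0,0.025,0,0,0,0,0,0,0.025,0,0,0,0,0,0,0.018,0,0,0,0,0,0,0,0]}}

```text
time_s: 9.37
tcp_pos: [0.5378, -0.2264, 0.074]
ee_rot: [[0.99, -0.143, -0.008], [-0.143, -0.99, 0.002], [-0.008, -0.001, -1.0]]
wrist_force: [-0.7, 0.3, -0.8]
gripper_width: 0.007
gripper_force: 0.0
```

Call:
{"op": "drive_tool", "data": {"steps": [0,0,0,0,0,0.003,0,0,0,0,0,0,0.003,0,0,0,0,0,0,0.002,0,0,0,0,0,0,0,0]}}

```text
time_s: 9.7
tcp_pos: [0.5412, -0.2284, 0.0707]
ee_rot: [[0.99, -0.144, 0.002], [-0.144, -0.99, -0.0], [0.002, 0.0, -1.0]]
wrist_force: [-0.4, -0.4, 0.0]
gripper_width: 0.004
gripper_force: 0.0
```

Call:
{"op": "drive_tool", "data": {"steps": [0,0,0,0,0,0.002,0,0,0,0,0,0,0.002,0,0,0,0,0,0,0.002,0,0,0,0,0,0,0,0]}}

```text
time_s: 10.03
tcp_pos: [0.5415, -0.2287, 0.0644]
ee_rot: [[0.99, -0.144, 0.002], [-0.144, -0.99, -0.0], [0.002, 0.0, -1.0]]
wrist_force: [0.7, 1.7, 3.2]
gripper_width: 0.007
gripper_force: 1.6
```

Call:
{"op": "drive_tool", "data": {"steps": [0,0,0,0,0,0.002,0,0,0,0,0,0,0.002,0,0,0,0,0,0,0.001,0,0,0,0,0,0,0,0]}}

```text
time_s: 10.37
tcp_pos: [0.5415, -0.2287, 0.0614]
ee_rot: [[0.99, -0.143, 0.002], [-0.143, -0.99, -0.001], [0.002, 0.001, -1.0]]
wrist_force: [-2.1, 3.1, 15.2]
gripper_width: 0.006
gripper_force: 7.6
```

Call:
{"op": "drive_tool", "data": {"steps": [0,0,0,0,0,0.001,0,0,0,0,0,0,0.001,0,0,0,0,0,0,0,0]}}

```text
time_s: 10.62
tcp_pos: [0.5416, -0.2288, 0.0613]
ee_rot: [[0.99, -0.142, 0.002], [-0.142, -0.99, -0.002], [0.003, 0.001, -1.0]]
wrist_force: [-5.6, 5.2, 24.5]
gripper_width: 0.005
gripper_force: 12.0
```

Blue has bottomed out at the expected height. Now green.

Call:
{"op": "drive_tool", "data": {"steps": [0,0,0,0,0,-0.018,0,0,0,0,0,0,-0.018,0,0,0,0,0,0,-0.018,0,0,0,0,-0.002,-0.02,0,0,0,0,0,-0.002,-0.02,0,0,0,0,0,-0.002,-0.02,0,0,0,0,0,0,0,0,0,0,0,0,0,0,0,0]}}

```text
time_s: 11.28
tcp_pos: [0.5428, -0.1678, 0.1102]
ee_rot: [[0.99, -0.143, -0.002], [-0.143, -0.99, 0.0], [-0.002, 0.0, -1.0]]
wrist_force: [0.4, -0.3, 0.8]
gripper_width: 0.006
gripper_force: 0.0
```

```bash
python3 st.py 0.5445 -0.169 0.073
```

```text
11.2833 [ 0.5428 -0.1678  0.1102] [[0.9897, -0.143, -0.0016], [-0.143, -0.9897, 0.0001], [-0.0016, 0.0001, -1.0]] [ 0.44 -0.26  0.75] 0.006227309643469801
shift tool [0.0019 0.001  0.0372]
```

Call:
{"op": "drive_tool", "data": {"steps": [0,0,0,0.002,0.001,0.015,0,0,0,0,0,0,0.015,0,0,0,0,0,0,0.007,0,0,0,0,0,0,0.003,0,0,0,0,0,0,0.003,0,0,0,0,0,0,0.003,0,0,0,0,0,0,0.002,0,0,0,0,0,0,0,0]}}

```text
time_s: 11.95
tcp_pos: [0.5449, -0.1702, 0.0634]
ee_rot: [[0.99, -0.144, -0.0], [-0.144, -0.99, -0.001], [-0.0, 0.001, -1.0]]
wrist_force: [-3.2, -1.5, 4.1]
gripper_width: 0.006
gripper_force: 2.5
```

Call:
{"op": "drive_tool", "data": {"steps": [0,0,0,0,0,0.001,0,0,0,0,0,0,0.002,0,0,0,0,0,0,0.001,0,0,0,0,0,0,0,0,0,0,0,0,0,0,0]}}

```text
time_s: 12.37
tcp_pos: [0.5453, -0.1701, 0.0616]
ee_rot: [[0.99, -0.143, 0.001], [-0.143, -0.99, -0.001], [0.001, 0.001, -1.0]]
wrist_force: [-7.2, -0.4, 13.6]
gripper_width: 0.006
gripper_force: 7.1
```

Call:
{"op": "drive_tool", "data": {"steps": [0,0,0,0,0,0.001,0,0,0,0,0,0,0,0,0,0,0,0,0,0,0,0,0,0,0,0,0,0,0,0,0,0,0,0,0]}}

```text
time_s: 12.78
tcp_pos: [0.5453, -0.1702, 0.0615]
ee_rot: [[0.99, -0.143, 0.001], [-0.143, -0.99, -0.001], [0.001, 0.001, -1.0]]
wrist_force: [-7.6, 1.1, 18.2]
gripper_width: 0.007
gripper_force: 9.3
```

```bash
python3 -c "
from station import r
s=r.sense();print(s['tcp_pos'],s['wrist_force']);print(r.finish_job())"
```

```text
[ 0.54531809 -0.17015453  0.06152326] [-7.60007833  1.12369708 18.15472584]
the job is handed in; nothing more can be done
None
```

I handed the job in at about 13 s with the rocker on (seen in the camera), blue pressed to its stop, and green held down with about 18 N; blue and green were judged from force and height only, and no verdict came back.

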